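Load the toed gauge block and slide the carriage home

ROBOT

A 6-joint arm with a two-finger parallel gripper is mounted at the origin on the work surface. World frame = base frame: x ahead of the robot, y to its left, z up, the work surface at z = 0. Lengths are in m, angles in rad, forces in N, time in s.
With the tool pointing down it reaches from about 0.35 to 0.975 m from the base axis. Payload 4.9 kg.
Tool frame: the origin (TCP) lies midway between the tips of the shut fingers; the grasp point (between the pads) lies 19 mm behind it (ctrl.tcp_to_grasp is the distance from the TCP to the grasp point, in m); z points along the fingers, y is the line along which they close (so a half turn about z gives the same grasp; the last joint's range is limited). The gripper opens to 85 mm and grips with 20 to 120 N. Pads are 22 mm wide; open, the fingers measure 114 mm over their backs; the gripper's body (76 mm by 85 mm) begins 54 mm behind the grasp point. The pads swing forward as they close: fully open they stand 13 mm farther back than shut.
Start: joints at [1.198, 0.053, 1.613, -0, 1.476, -0.119], TCP at [0.157, 0.605, 0.231] pointing down, gripper open.
Joint ranges: [-3.01, 3.01], [-1.01, 2.22], [0.06, 2.58], [-1.02, 4.17], [0.09, 2.62], [-3.14, 3.14]. Speed limits (rad/s): [2.57, 2.57, 3.14, 3.14, 3.14, 3.14].

INTERFACE

Orientations are given as a rotation vector (axis times angle).
In Python, from station import ctrl gives the robot as it stands.
- The arm moves only by the shell command python3 jog.py 'ROWS' [FORCE]. ROWS is rows parted by semicolons, their numbers by spaces, 1 to 20 of them, each of 7 numbers: the finger opening in m, then dx, dy, dz in m, then a rotation vector rx, ry, rz in rad; each row is the pose to reach, as a shift and turn from the pose commanded when the command began, along the tool's axes at that moment; what a row does not reach only later rows make up. A row lasts 1/12 s, in which the tool goes at most 0.0417 m and 0.125 rad, less where a joint would pass 70% of its speed; a pose out of reach is approached as far as the arm can. The fingers move at their own pace and stop on an object; FORCE is the grip in N (left out, the last holds). Time passes only in rows, so rows that do not move let the fingers close. It prints the time, the measured TCP pose, the force, the opening and the grip force at its end.
- ctrl.get_obs(): the state, without advancing time (a new reading comes with each control period).
- ctrl.get_image(name): name is "scene" or "top"; returns the picture (384x512x3 uint8, red, green, blue); there is no depth.
- ctrl.camera_params(name): a dict with "fx", "fy", "cx", "cy" (pixels), "T" (4x4, takes a point from camera to world coordinates). Camera axes: x right, y down, z forward; pixel columns grow to the right and rows downward; lengths in m; the calibration is good to about 2 mm. A picture is of the moment at which its call begins. camera_params takes no time and is no camera call.
- ctrl.finish_job(): hands the job in; it is judged then, once.
The state is a dict: "t": time; "q": joint angles; "dq": joint speeds; "effort": joint torques, N m; "tool_pos": TCP position; "tool_rot": TCP orientation; "contact_force": force on the tool from outside, world axes, zero at the start; "wrist_torque": the same for the moment, N m; "opening": finger opening in m; "grip_force": force on a finger pad.
Only numpy, scipy, OpenCV 4.12 (cv2) and the standard library are available. Lean on these libraries where they do the work, as an engineer would, in place of code of your own. Each camera call takes 0.05 s, during which the arm holds its last target. There are 200 camera calls.

TASK

Set up the latch fixture: take the chromed gauge block off the magnetic strip, tip its toe in under the orange lip of the blue carriage and rock it down until it lies flat in the pocket, while the carriage is still well back at the robot's end of its guides. Then push the carriage by the white boss in the middle of its red plate, along its centre line, until it stops against the red end stop, with the block still flat in it. Leave the hex keys, the latch parts, the screwdriver and the oil can where they are.

Things in the scene. Friction and masses are not known exactly. Their poses are not given: they have to be found in the camera images.
- gauge: Chromed gauge block, 0.28-0.42 kg, lying on the strip. 66 long (own x) x 30 wide (y) x 32 high. Toe at its +x end: a foot 10 long, full width, only 8 high; the other 56 (x -33 to +23) is full height. Origin: centre of the 66 x 30 underside, z up. Grip it across the 30 mm width about x = -5, by its upper half, so that the fingers clear the pocket's side walls.
- carriage: Blue carriage, 0.8 kg, loose in the guides: 1 mm side play, 2 mm lift under the keepers. Origin: centre of its underside; x along the travel towards the end stop, z up; spans x -62 to +55. 8 to 12 N along the centre line moves it; pushed about 30 mm or more off the centre line it twists and binds.
- pocket (a point): Centre of the pocket floor, 10 mm above the carriage origin, same axes. Inside 68 (x) x 32 (y). Near wall (-x) 26 high above the floor, far wall (+x) 16, both 6 thick; side walls 10 high, 5 thick. The block, seated, has its origin here, axes agreeing, toe to +x.
- lip (a point): Middle of the lower free edge of the orange lip on the far wall: pocket x = +28, 12 mm above the floor (lip 4 thick, overhangs the pocket by 6). The block cannot go straight down: lean it toe end low by at least 20 degrees (30 is easy), lower the toe to the floor just short of the lip, move it forward under the lip, then rock the other end down.
- push_boss (a point): Foremost point (towards the robot) of the smooth white half-round boss at the middle of the carriage's red push plate: carriage x = -62, 28 mm above the carriage's underside; same axes. Boss radius 6, stands 5 mm proud of the plate. Plate 88 wide (y), 8 thick, its face at x = -57; plate and boss stand from 17 to 39 mm above the underside.
- fixture: Grey bed fixed to the table, 260 (x, the travel) x 124 x 12 high, origin under its centre. Guides at |y| 36 to 59, x -108 to +102, top 26 above the table. At the +x end a red end stop and behind it (x +95, 34 high) and behind it a bracket with a dial, up to 69 high.
- carriage_home (a point): Point on the bed where the carriage's origin lies when the carriage touches the end stop: fixture x = +40, 12 mm above the table; axes as the fixture. The carriage starts 70 to 95 mm short of it.
- strip: Black magnetic strip fixed flat on the table, 40 (x) x 308 (y) x 10 high (end clips 11), origin under its centre. Block and two hex keys lie across it in three places 90 mm apart, in any order; nothing is felt of the magnet.
- key_large: Black steel hex key of 8 mm round bar, 90 long with a 26 mm leg, lying across the strip; a bystander, leave alone. Origin at its underside.
- key_small: Black steel hex key of 6 mm round bar, 76 long with a 26 mm leg, lying across the strip; a bystander, leave alone. Origin at its underside.
- rotor: Bronze forked latch rotor, disc 48 across with two prongs, 16 high; a bystander, leave alone. Origin at its underside.
- bezel: Grey plastic rectangular handle bezel, 56 x 100 x 12 high; a bystander, leave alone. Origin at its underside.
- lock_lever: Silver zinc lock lever, 80 long, 10 high; a bystander, leave alone. Origin at its underside.
- screwdriver: Screwdriver lying on the table at the left; a bystander, leave alone. Origin at its underside.
- oil_can: Green can, 56 across, 120 high, standing at the far left; a bystander, leave alone. Origin at its underside.

How it is judged:
On the way:
1. the gauge block lies flat in the pocket, toe under the lip, with the carriage still at least 40 mm short of the end stop (x of gauge in the frame of pocket between -0.003 and 0.003 m and y of gauge in the frame of pocket between -0.0025 and 0.0025 m and z of gauge in the frame of pocket between -0.0025 and 0.0025 m and angle between the z axis of gauge and the z axis of carriage, either way round below 0.05 rad and angle between the x axis of gauge and the x axis of carriage, either way round below 0.09 rad and x of carriage in the frame of carriage_home below -0.04 m), for 0.2 s.
At the end, for the whole second after the job is handed in: The block is flat in the pocket (within 3 mm along it, 2.5 mm across and in height, tilt under 3 degrees), the carriage is against the end stop within 3 mm, both at rest (x of gauge in the frame of pocket between -0.003 and 0.003 m and y of gauge in the frame of pocket between -0.0025 and 0.0025 m and z of gauge in the frame of pocket between -0.0025 and 0.0025 m and angle between the z axis of gauge and the z axis of carriage, either way round below 0.05 rad and angle between the x axis of gauge and the x axis of carriage, either way round below 0.09 rad and x of carriage in the frame of carriage_home between -0.003 and 0.003 m and z of carriage in the frame of carriage_home between -0.003 and 0.003 m and linear speed of each of gauge, carriage below 0.01 m/s); the robot touches nothing.
It fails at once if a hex key was moved by more than 25 mm (distance of any of key_large, key_small from where it was at the start of the episode above 0.025 m).
It fails at once if a latch part (rotor, bezel or lock lever) was moved by more than 25 mm (distance of any of rotor, bezel, lock_lever from where it was at the start of the episode above 0.025 m).
It fails at once if the screwdriver or the oil can was moved by more than 25 mm (distance of any of screwdriver, oil_can from where it was at the start of the episode above 0.025 m).
It also fails if it takes over 56 s, if anything falls off the work surface, if the arm or the gripper's body presses on something with over 40 N, if the wrist force passes 120 N, or if a joint passes its speed limit or range.

## Working session

There is one attempt and no reset: what is moved stays moved. The work goes in short steps, Python scripts to look and compute and a shell command to move; the robot and the scene stay as the last step left them, time stands still between calls to the robot, and variables do not carry over. Pictures are saved under pics/ and viewed, at most 10 in all, crops included, and the job is handed in when it is done.

```bash
ls; mkdir -p pics
python3 - <<'E'
from station import ctrl
import cv2
for n in("scene","top"):
    cv2.imwrite(f"pics/{n}0.png",ctrl.get_image(n)[:,:,::-1])
    p=ctrl.camera_params(n); print(n,p)
o=ctrl.get_obs(); print(o, ctrl.tcp_to_grasp)
E
```

```text
jog.py
pics
station.py
scene {'fx': 429.8629542394741, 'fy': 429.8629542394741, 'cx': 257.3465048713057, 'cy': 197.0868672140064, 'T': array([[ 7.62475764e-01,  4.50687595e-01, -4.64232056e-01,
         1.09574781e+00],
       [ 6.47016621e-01, -5.30613476e-01,  5.47557149e-01,
        -5.45640542e-01],
       [ 4.49429842e-04, -7.17864911e-01, -6.96182280e-01,
         7.97045850e-01],
       [ 0.00000000e+00,  0.00000000e+00,  0.00000000e+00,
         1.00000000e+00]])}
top {'fx': 378.07850025964194, 'fy': 378.07850025964194, 'cx': 253.03821664963965, 'cy': 194.49591995676212, 'T': array([[ 0.0101173 , -0.98966646,  0.14303127,  0.4393153 ],
       [-0.99969876, -0.00681207,  0.02357932,  0.00163784],
       [-0.02236132, -0.14322674, -0.98943725,  0.989211  ],
       [ 0.        ,  0.        ,  0.        ,  1.        ]])}
{'t': 0.1, 'q': array([ 1.19800076e+00,  5.33148131e-02,  1.61415902e+00,  4.63276227e-06,
        1.47599574e+00, -1.18985023e-01]), 'dq': array([ 0.00072368, -0.00034599, -0.0018034 ,  0.0010655 ,  0.00072607,
       -0.00057892]), 'effort': array([ 4.45860987e-04, -3.94901454e+01, -3.71364713e+01, -1.77974857e-04,
        3.84066050e-03, -4.32408115e-06]), 'tool_pos': array([0.15671657, 0.60445112, 0.2301697 ]), 'tool_rot': array([-3.97557534e-01, -3.11586997e+00,  2.85739714e-03]), 'contact_force': array([-0.26467379,  0.12631787,  0.51432456]), 'wrist_torque': array([ 0.01205894, -0.00115933,  0.04131429]), 'grip_force': 0.0, 'opening': 0.08573100987149374} 0.0187
```

View pics/scene0.png

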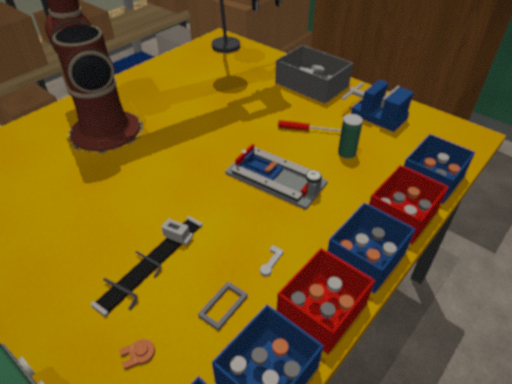

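View pics/top0.png

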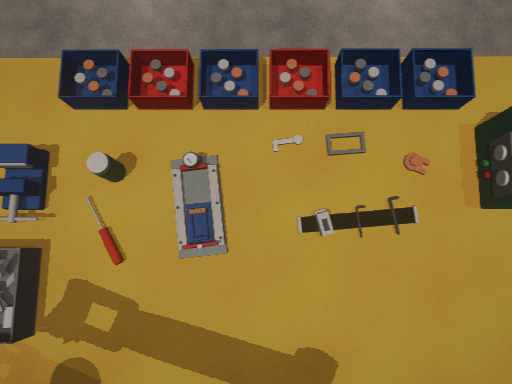

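The scene view shows the block on the strip's far end at about (177,232) and the fixture at about (277,175). In the top view the block is at about (324,222), the fixture at (200,207), and the carriage at the lower (robot) end. Next I'll enlarge both.

Run:
```python
import cv2,numpy as np
t=cv2.imread("pics/top0.png");s=cv2.imread("pics/scene0.png")
def c(im,x,y,w,h,f): return cv2.resize(im[y:y+h,x:x+w],None,fx=f,fy=f,interpolation=cv2.INTER_CUBIC)
# top: fixture crop origin (165,148) 65x115 x5 ; block crop (295,195) 70x50 x6
a=c(t,165,148,65,115,5); b=c(t,295,195,70,50,6)
o=np.zeros((600,800,3),np.uint8); o[:575,:325]=a; o[:300,340:760]=b
cv2.imwrite("pics/ctop.png",o)
a=c(s,222,140,110,70,7); 
b=c(s,150,210,60,45,5); 
o=np.zeros((600,800,3),np.uint8); o[:490,:770]=a; cv2.imwrite("pics/cs.png",o)
b=c(s,155,212,50,40,14); cv2.imwrite("pics/cb.png",b)
```

```text
(no output)
```

View pics/ctop.png

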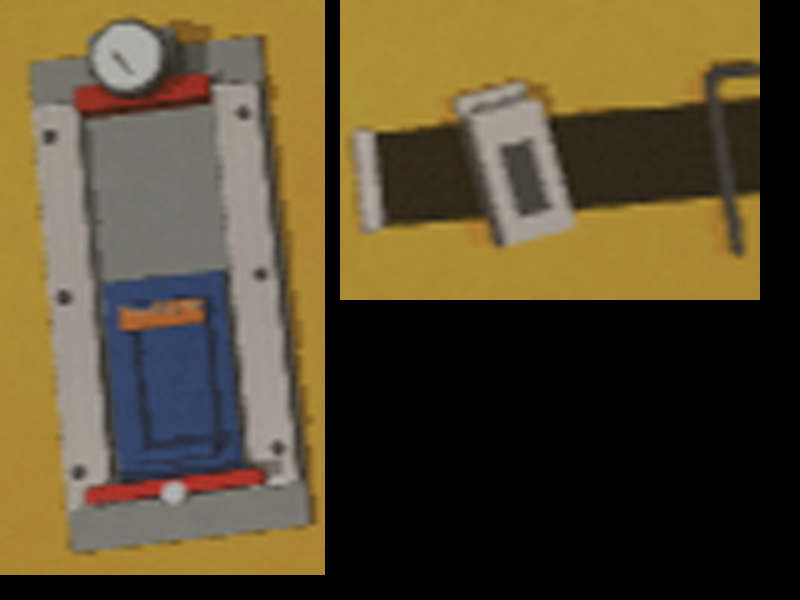

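View pics/cs.png

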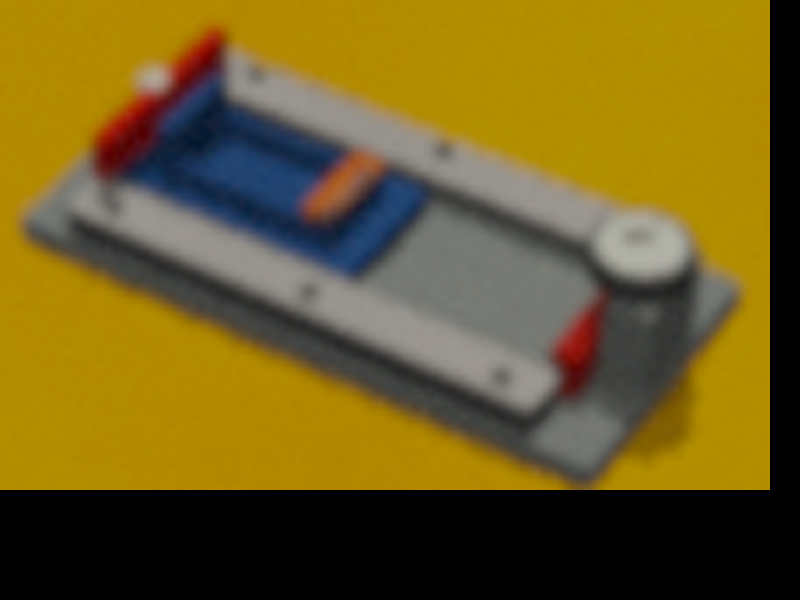

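View pics/cb.png

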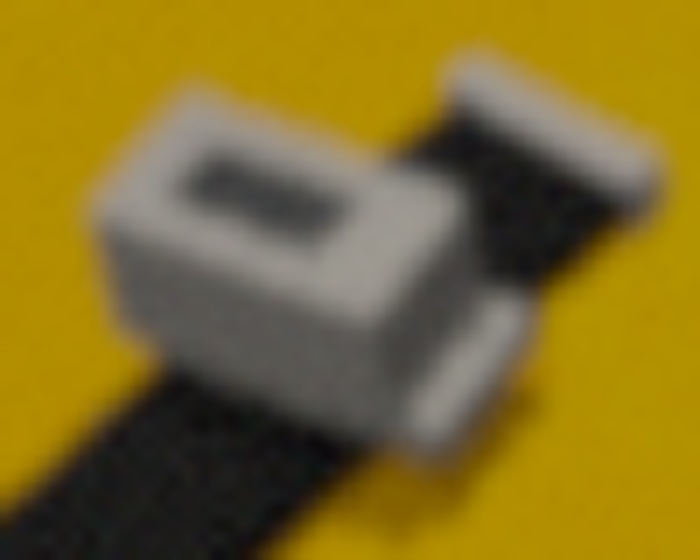

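```bash
cat > h.py <<'E'
import numpy as np
from scipy.optimize import least_squares
from station import ctrl
P={n:ctrl.camera_params(n) for n in("scene","top")}
def proj(n,X):
    p=P[n];T=p["T"];c=(np.atleast_2d(X)-T[:3,3])@T[:3,:3]
    return np.c_[p["fx"]*c[:,0]/c[:,2]+p["cx"],p["fy"]*c[:,1]/c[:,2]+p["cy"]]
def crop(x0,y0,f,uv): return (np.array(uv,float)+.5)/f-.5+np.array([x0,y0])
def place(p,L):
    L=np.array(L,float)/1000;c,s=np.cos(p[3]),np.sin(p[3])
    return np.c_[p[0]+c*L[:,0]-s*L[:,1],p[1]+s*L[:,0]+c*L[:,1],p[2]+L[:,2]]
def fit(obs,x0):  # obs: list of (cam,local mm pts,pix)
    f=lambda p:np.concatenate([(proj(n,place(p,L))-uv).ravel() for n,L,uv in obs])
    r=least_squares(f,x0,loss="soft_l1",f_scale=.5);return r.x,r.fun.reshape(-1,2)
E
cat > m.py <<'E'
from h import *
np.set_printoptions(precision=4,suppress=True)
T=lambda uv:crop(165,148,5,uv); S=lambda uv:crop(222,140,7,uv)
fl=[[130,62,12],[130,-62,12],[-130,-62,12],[-130,62,12],[102,59,26],[-108,59,26],[102,-59,26],[-108,-59,26]]
ft=T([[31,63],[263,37],[310,522],[72,550],[35,107],[72,508],[262,85],[300,482]])
sl=[[-130,-62,12],[130,-62,12],[130,62,12],[-108,-59,26],[102,-59,26]]
st=S([[25,220],[590,470],[740,287],[75,205],[525,412]])
F,r=fit([("top",fl,ft),("scene",sl,st)],[.5,.14,0,.1]);print("fix",F);print(r)
G=[]
# carriage in fixture frame; x free
cl=[[-57,44,51],[-57,-44,51],[-49,44,51],[-49,-44,51],[28,0,38],[-60,0,51]]
ct=T([[87,503],[265,483],[87,488],[263,470],[163,326],[174,490]])
dl=[[28,0,38],[-60,0,51],[-49,-44,51],[-49,44,51]]
dt=S([[330,179],[154,72],[97,140],[218,32]])
C,r=fit([("top",cl,ct),("scene",dl,dt)],[.45,.14,0,F[3]]);print("car(z=table)",C);print(r)
for n,o in(("top",[("top",cl,ct)]),("scene",[("scene",dl,dt)])):
  pass
c,s=np.cos(F[3]),np.sin(F[3]);d=C[:2]-F[:2];print("car in fix",c*d[0]+s*d[1],-s*d[0]+c*d[1])
A=lambda uv:crop(295,195,6,np.array(uv)-[340,0]);B=lambda uv:crop(155,212,14,uv)
gl=[[23,15,32],[23,-15,32],[-33,-15,32],[-33,15,32],[33,15,8],[33,-15,8]]
gt=A([[466,118],[543,100],[575,225],[505,243],[455,97],[525,84]])
hl=[[-33,15,32],[-33,-15,32],[23,15,32],[23,-15,32],[23,-15,0],[33,-15,0],[33,15,8]]
ht=B([[195,85],[98,210],[465,195],[378,325],[383,440],[437,462],[533,300]])
g,r=fit([("top",gl,gt),("scene",hl,ht)],[.4,-.17,0.01,.1]);print("gauge",g);print(r)
np.savez("m.npz",F=F,C=C,g=g)
o=ctrl.get_obs();print(o["t"],o["tool_pos"])
E
python3 m.py
cat > d.py <<'E'
import sys,numpy as np
from scipy.spatial.transform import Rotation as R
from station import ctrl
def goal(p,yaw,tilt=0):
    o=ctrl.get_obs();R0=R.from_rotvec(o["tool_rot"])
    R1=R.from_euler("ZY",[yaw,tilt])*R.from_matrix(np.diag([-1.,1,-1]))
    d=R0.inv().apply(np.array(p)-o["tool_pos"]);w=(R0.inv()*R1).as_rotvec()
    print("row",*np.round(np.r_[d,w],4),"rows>=%.1f %.1f"%(np.linalg.norm(d)/.0417,np.linalg.norm(w)/.125))
def state():
    o=ctrl.get_obs();Rg=R.from_rotvec(o["tool_rot"])*R.from_matrix(np.diag([-1.,1,-1]))
    print("t %.2f"%o["t"],"pos",o["tool_pos"].round(4),"yaw,tilt,roll",Rg.as_euler("ZYX").round(4),"F",o["contact_force"].round(1),"M",o["wrist_torque"].round(2),"q",o["q"].round(2))
if __name__=="__main__":
    state();goal(*[eval(a) for a in sys.argv[1:]])
E
python3 - <<'E'
import numpy as np
g=np.load("m.npz")["g"];print(g[:2]-.005*np.array([np.cos(g[3]),np.sin(g[3])]),g[3])
E
python3 d.py '(.506,-.1546,.15)' .255
```

```text
[ 0.50621271 -0.15455987] 0.25523472406720565
t 0.10 pos [0.1567 0.6045 0.2302] yaw,tilt,roll [-2.538e-01  2.000e-04 -1.900e-03] F [-0.3  0.1  0.5] M [ 0.01 -0.    0.04] q [ 1.2   0.05  1.61  0.    1.48 -0.12]
row -0.5287 -0.6469 0.0813 -0.0018 -0.0007 -0.5088 rows>=20.1 4.1
```

```bash
r="0.062 -0.5287 -0.6469 0.08 0 0 -0.5088"; python3 jog.py '0.062 -0.5287 -0.6469 0.03 0 0 -0.5088;0.062 -0.5287 -0.6469 0.03 0 0 -0.5088;0.062 -0.5287 -0.6469 0.03 0 0 -0.5088;0.062 -0.5287 -0.6469 0.03 0 0 -0.5088;0.062 -0.5287 -0.6469 0.03 0 0 -0.5088;0.062 -0.5287 -0.6469 0.03 0 0 -0.5088;0.062 -0.5287 -0.6469 0.03 0 0 -0.5088;0.062 -0.5287 -0.6469 0.03 0 0 -0.5088;0.062 -0.5287 -0.6469 0.03 0 0 -0.5088;0.062 -0.5287 -0.6469 0.03 0 0 -0.5088;0.062 -0.5287 -0.6469 0.03 0 0 -0.5088;0.062 -0.5287 -0.6469 0.03 0 0 -0.5088;0.062 -0.5287 -0.6469 0.03 0 0 -0.5088;0.062 -0.5287 -0.6469 0.03 0 0 -0.5088;0.062 -0.5287 -0.6469 0.03 0 0 -0.5088;0.062 -0.5287 -0.6469 0.03 0 0 -0.5088;0.062 -0.5287 -0.6469 0.03 0 0 -0.5088;0.062 -0.5287 -0.6469 0.03 0 0 -0.5088;0.062 -0.5287 -0.6469 0.03 0 0 -0.5088;0.062 -0.5287 -0.6469 0.03 0 0 -0.5088' 30; python3 d.py '(.506,-.1546,.1)' .255
```

```text
t: 1.77
tool_pos: [0.5041, -0.151, 0.2009]
tool_rot: [0.398, -3.116, -0.001]
contact_force: [1.5, 0.3, 1.2]
opening: 0.0617
grip_force: 0.0
t 1.77 pos [ 0.5041 -0.151   0.2009] yaw,tilt,roll [0.2542 0.0004 0.0005] F [1.5 0.3 1.2] M [ 0.05 -0.07  0.03] q [-0.43 -0.16  1.87  0.    1.43 -2.26]
row -0.001 -0.004 0.1009 0.0005 -0.0004 -0.0008 rows>=2.4 0.0
```

```bash
python3 jog.py '0.062 0 0 0.04 0 0 0;0.062 0 0 0.08 0 0 0;0.062 0 0 0.1 0 0 0;0.062 0 0 0.1 0 0 0;0.062 0 0 0.1 0 0 0'; python3 d.py '(.5062,-.1546,.0245)' .255
```

```text
t: 2.18
tool_pos: [0.5028, -0.1484, 0.1]
tool_rot: [0.399, -3.113, -0.003]
contact_force: [-0.0, 0.9, -0.1]
opening: 0.0618
grip_force: 0.0
t 2.18 pos [ 0.5028 -0.1484  0.1   ] yaw,tilt,roll [0.2548 0.0028 0.0024] F [-0.   0.9 -0.1] M [ 0.03 -0.   -0.  ] q [-0.43 -0.07  1.96  0.    1.25 -2.25]
row -0.002 -0.007 0.0755 0.0024 -0.0028 -0.0002 rows>=1.8 0.0
```

```bash
python3 jog.py '0.062 -0.002 -0.007 0.01 0.002 -0.003 0;0.062 -0.002 -0.007 0.035 0.002 -0.003 0;0.062 -0.002 -0.007 0.06 0.002 -0.003 0;0.062 -0.002 -0.007 0.075 0.002 -0.003 0;0.062 -0.002 -0.007 0.075 0.002 -0.003 0;0.062 -0.002 -0.007 0.075 0.002 -0.003 0;0.062 -0.002 -0.007 0.075 0.002 -0.003 0'; python3 d.py '(.5062,-.1546,.0245)' .255
```

```text
t: 2.77
tool_pos: [0.5096, -0.1561, 0.0289]
tool_rot: [-0.399, 3.109, -0.006]
contact_force: [0.5, -0.2, 0.8]
opening: 0.0623
grip_force: 0.0
t 2.77 pos [ 0.5096 -0.1561  0.0289] yaw,tilt,roll [ 0.2552 -0.0064 -0.0049] F [ 0.5 -0.2  0.8] M [0.02 0.01 0.  ] q [-0.44  0.05  1.98  0.    1.1  -2.26]
row 0.0029 0.0023 0.0044 -0.0049 0.0064 0.0002 rows>=0.1 0.1
```

```bash
python3 jog.py '0.02 0 0 0 0 0 0;0.02 0 0 0 0 0 0;0.02 0 0 0 0 0 0;0.02 0 0 0 0 0 0;0.02 0 0 0 0 0 0;0.02 0 0 0 0 0 0;0.02 0 0 0 0 0 0;0.02 0 0 0 0 0 0' 45; python3 d.py '(.5062,-.1546,.0245)' .255
```

```text
t: 3.43
tool_pos: [0.5089, -0.1557, 0.0283]
tool_rot: [-0.399, 3.11, -0.005]
contact_force: [-0.4, 0.4, 6.5]
opening: 0.0288
grip_force: 45.9
t 3.43 pos [ 0.5089 -0.1557  0.0283] yaw,tilt,roll [ 0.255  -0.0053 -0.0037] F [-0.4  0.4  6.5] M [0.12 0.09 0.06] q [-0.44  0.05  1.98  0.    1.11 -2.26]
row 0.0024 0.0017 0.0038 -0.0037 0.0053 -0.0 rows>=0.1 0.1
```

```bash
cat > ins.py <<'E'
import sys;from d import *
# usage: tipx tipz theta(deg) [dy] in pocket frame (mm); pocket pose from pk.txt: x y z yaw ; block-local TCP in tl.txt
pk=np.loadtxt("pk.txt");tl=np.loadtxt("tl.txt")
def tgt(tx,tz,th,dy=0):
    th=np.radians(th);Rg=R.from_euler("ZY",[pk[3],th])
    return R.from_euler("z",pk[3]).apply(np.array([tx,dy,tz])/1000)+pk[:3]+Rg.apply((tl-[33,0,0])/1000),pk[3],th
if __name__=="__main__":
    state();a=tgt(*map(float,sys.argv[1:]));print(a[0].round(4));goal(*a)
E
echo "0.5019 0.1616 0.022 0.1245">pk.txt; echo "-2.7 0 18">tl.txt
python3 jog.py '0.02 0 0 -0.005 0 0 0;0.02 0 0 -0.02 0 0 0;0.02 0 0 -0.05 0 0 0;0.02 0 0 -0.08 0 0 0;0.02 0 0 -0.1 0 0 0;0.02 0 0 -0.1 0 0 0;0.02 0 0 -0.1 0 0 0' 80; python3 ins.py 15 60 30
```

```text
t: 4.02
tool_pos: [0.5075, -0.1552, 0.1269]
tool_rot: [-0.399, 3.112, -0.004]
contact_force: [-0.4, 0.0, -3.7]
opening: 0.0278
grip_force: 79.6
t 4.02 pos [ 0.5075 -0.1552  0.1269] yaw,tilt,roll [ 0.255  -0.0042 -0.0031] F [-0.4  0.  -3.7] M [0.   0.04 0.03] q [-0.44 -0.09  1.93  0.    1.29 -2.26]
[0.495  0.1607 0.1154]
row -0.0676 0.3089 0.0108 -0.0369 0.5272 0.1268 rows>=7.6 4.3
```

```bash
python3 jog.py '0.02 -0.0676 0.309 0 -0.037 0.527 0.127;0.02 -0.0676 0.309 0 -0.037 0.527 0.127;0.02 -0.0676 0.309 0 -0.037 0.527 0.127;0.02 -0.0676 0.309 0 -0.037 0.527 0.127;0.02 -0.0676 0.309 0 -0.037 0.527 0.127;0.02 -0.0676 0.309 0 -0.037 0.527 0.127;0.02 -0.0676 0.309 0.01 -0.037 0.527 0.127;0.02 -0.0676 0.309 0.01 -0.037 0.527 0.127;0.02 -0.0676 0.309 0.01 -0.037 0.527 0.127;0.02 -0.0676 0.309 0.01 -0.037 0.527 0.127;0.02 -0.0676 0.309 0.01 -0.037 0.527 0.127;0.02 -0.0676 0.309 0.01 -0.037 0.527 0.127;0.02 -0.0676 0.309 0.01 -0.037 0.527 0.127;0.02 -0.0676 0.309 0.01 -0.037 0.527 0.127'; python3 ins.py 15 35 30
```

```text
t: 5.18
tool_pos: [0.495, 0.16, 0.116]
tool_rot: [0.16, -2.613, 0.042]
contact_force: [0.2, 0.2, -3.2]
opening: 0.0281
grip_force: 79.8
t 5.18 pos [0.495 0.16  0.116] yaw,tilt,roll [0.123  0.5246 0.001 ] F [ 0.2  0.2 -3.2] M [ 0.07 -0.51  0.05] q [ 0.16  0.26  1.65  0.02  1.76 -1.54]
[0.495  0.1607 0.0904]
row -0.013 0.0007 0.0221 0.0018 -0.001 -0.0013 rows>=0.6 0.0
```

Pose reached. Now lower it a bit and look at the held block against the carriage.

```bash
python3 jog.py '0.02 -0.006 0 0.011 0 0 0;0.02 -0.013 0.0007 0.022 0 0 0;0.02 -0.013 0.0007 0.022 0 0 0;0.02 -0.013 0.0007 0.022 0 0 0'
python3 - <<'E'
from d import *; state()
import cv2
t=ctrl.get_image("top")[:,:,::-1];s=ctrl.get_image("scene")[:,:,::-1]
cv2.imwrite("pics/top1.png",t);cv2.imwrite("pics/scene1.png",s)
c=lambda im,x,y,w,h,f:cv2.resize(im[y:y+h,x:x+w],None,fx=f,fy=f,interpolation=cv2.INTER_CUBIC)
o=np.zeros((600,800,3),np.uint8);o[:595,:301]=c(t,173,175,43,85,7);o[:432,310:798]=c(s,225,135,61,54,8)
cv2.imwrite("pics/c1.png",o)
E
```

```text
t: 5.52
tool_pos: [0.4936, 0.1614, 0.0887]
tool_rot: [0.162, -2.609, 0.043]
contact_force: [-0.9, 0.9, -3.0]
opening: 0.0279
grip_force: 79.8
t 5.52 pos [0.4936 0.1614 0.0887] yaw,tilt,roll [0.1245 0.5286 0.0009] F [-0.9  0.9 -3. ] M [ 0.03 -0.47  0.07] q [ 0.16  0.29  1.66  0.02  1.72 -1.54]
```

View pics/c1.png

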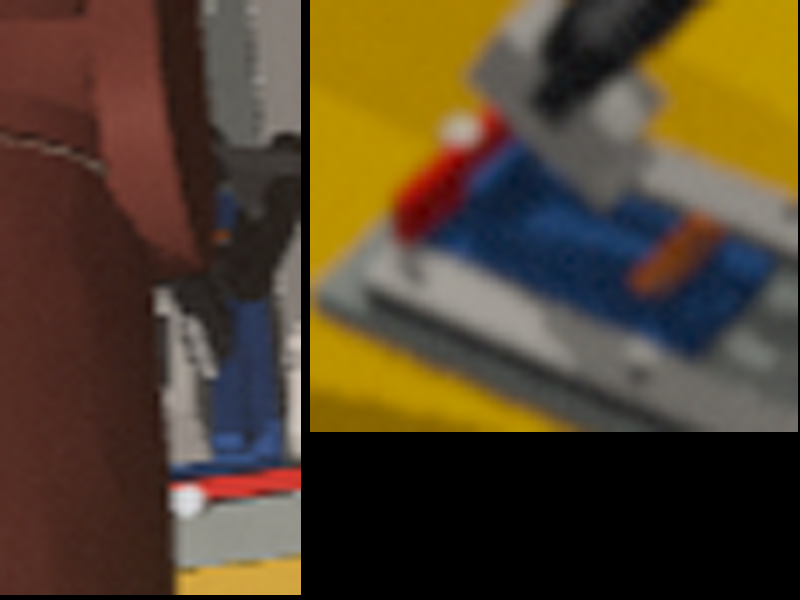

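The scene view shows the toe low and hanging between the near wall and the lip (toe tip at about (605,212) in the crop, lip edge at (632,285)–(690,215)). The arm blocks the top view. I'll overlay the predicted wireframes to get the offset between them.

```bash
cat > ov.py <<'E'
import cv2,sys
from h import *; from d import *
def ov(img,out,x0,y0,w,h,f,off=(0,0),coff=(0,0)):
    im=cv2.resize(img[y0:y0+h,x0:x0+w],None,fx=f,fy=f,interpolation=cv2.INTER_CUBIC)
    o=ctrl.get_obs();Rg=R.from_rotvec(o["tool_rot"])*R.from_matrix(np.diag([-1.,1,-1]));tl=np.loadtxt("tl.txt")
    def draw(X,col,off):
        uv=((proj("scene",X)+off-[x0,y0]+.5)*f-.5)
        cv2.polylines(im,[np.round(uv).astype(int)],True,col,1)
    for y in(-15,15):
        L=np.array([[-33,y,0],[33,y,0],[33,y,8],[23,y,8],[23,y,32],[-33,y,32]],float)
        draw(o["tool_pos"]+Rg.apply((L-tl)/1000),(0,255,0) if y<0 else (255,255,0),off)
    pk=np.loadtxt("pk.txt");pp=lambda L:draw(pk[:3]+R.from_euler("z",pk[3]).apply(np.array(L,float)/1000),(255,0,255),coff)
    pp([[28,-16,16],[28,16,16],[34,16,16],[34,-16,16]]);pp([[-57,-44,29],[-57,44,29],[-49,44,29],[-49,-44,29]])
    pp([[-34,-16,10],[34,-16,10],[34,16,10],[-34,16,10]])
    cv2.imwrite(out,im)
E
python3 - <<'E'
from ov import *
ov(cv2.imread("pics/scene1.png"),"pics/ov1.png",230,130,62,46,12)
E
```

```text
(no output)
```

View pics/ov1.png

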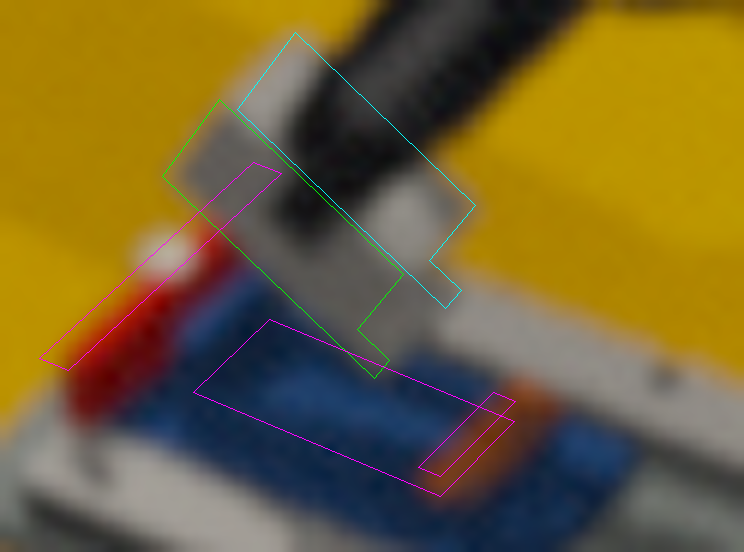

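Run:
```python
import cv2,numpy as np
s=cv2.imread("pics/scene1.png")
im=s[132:172,238:288]
im=cv2.resize(im,None,fx=15,fy=15,interpolation=cv2.INTER_CUBIC)
im=np.clip((im.astype(float)/200)**.6*255,0,255).astype(np.uint8)
for i in range(0,750,75): cv2.putText(im,str(i),(i,10),0,.35,(255,255,255));im[:,i]=im[:,i]//2
for i in range(0,600,75): cv2.putText(im,str(i),(0,i+10),0,.35,(255,255,255));im[i]=im[i]//2
cv2.imwrite("pics/e1.png",im)
```

```text
(no output)
```

View pics/e1.png

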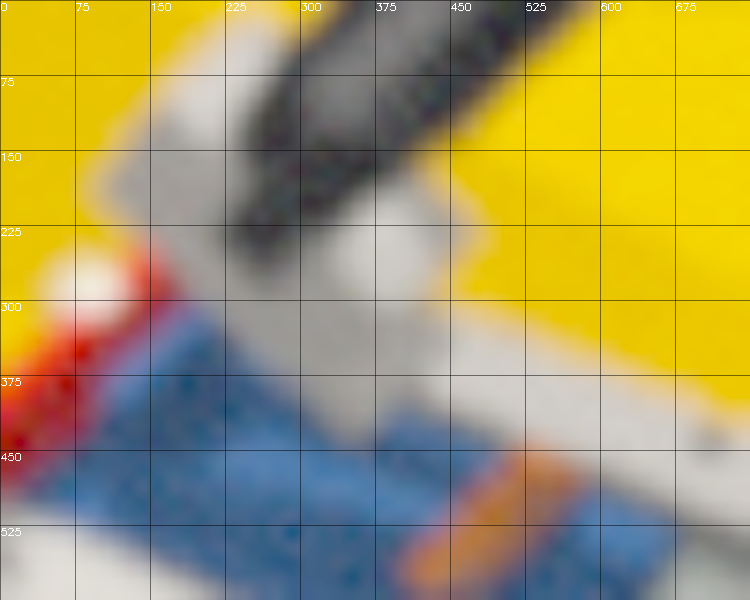

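The block's predicted outline matches the image to within about 0.5 px. The lip centre matches as well: measured (267.9,165.2), predicted (267.6,165.4). The boss residual is explained by its disc centre lying at x = -56, so the relative alignment is good and I'll lower the toe.

```bash
python3 ins.py 21 12 30
```

```text
t 5.62 pos [0.4947 0.1617 0.0902] yaw,tilt,roll [0.1248 0.5256 0.0011] F [ 0.5 -0.5 -2.5] M [ 0.07 -0.5   0.02] q [ 0.16  0.29  1.66  0.02  1.72 -1.54]
[0.501  0.1615 0.0674]
row -0.0168 -0.001 0.0166 0.0009 -0.002 0.0003 rows>=0.6 0.0
```

```bash
python3 jog.py '0.02 -0.006 -0.0005 0.006 0 0 0;0.02 -0.011 -0.001 0.011 0 0 0;0.02 -0.017 -0.001 0.0166 0 0 0;0.02 -0.017 -0.001 0.0166 0 0 0;0.02 -0.017 -0.001 0.0166 0 0 0;0.02 -0.017 -0.001 0.0166 0 0 0'; python3 ins.py 21 0 30
```

```text
t: 6.12
tool_pos: [0.5013, 0.1616, 0.0675]
tool_rot: [0.163, -2.612, 0.043]
contact_force: [-0.3, -0.9, -2.0]
opening: 0.0278
grip_force: 79.8
t 6.12 pos [0.5013 0.1616 0.0675] yaw,tilt,roll [0.1248 0.5252 0.0011] F [-0.3 -0.9 -2. ] M [ 0.07 -0.47  0.04] q [ 0.16  0.33  1.65  0.02  1.68 -1.54]
[0.501  0.1615 0.0554]
row -0.0058 -0.0 0.0106 0.0009 -0.0016 0.0003 rows>=0.3 0.0
```

Straight down is (-0.5, 0, 0.87) in tool axes. I'll go 2 mm per row and watch the force.

```bash
python3 jog.py '0.02 -0.001 0 0.0017 0 0 0;0.02 -0.002 0 0.0034 0 0 0;0.02 -0.003 0 0.0052 0 0 0;0.02 -0.003 0 0.0052 0 0 0' |sed -n 2,4p; python3 jog.py '0.02 -0.001 0 0.0017 0 0 0;0.02 -0.002 0 0.0034 0 0 0;0.02 -0.002 0 0.0034 0 0 0'|sed -n 2,4p; python3 ins.py 21 0 30
```

```text
tool_pos: [0.5014, 0.1621, 0.0615]
tool_rot: [0.163, -2.613, 0.041]
contact_force: [0.1, 2.4, -2.2]
tool_pos: [0.5013, 0.1621, 0.0574]
tool_rot: [0.163, -2.613, 0.041]
contact_force: [-0.5, 4.6, -3.1]
t 6.70 pos [0.5013 0.1621 0.0574] yaw,tilt,roll [0.1254 0.5245 0.0023] F [-0.5  4.6 -3.1] M [ 0.73 -0.46 -0.2 ] q [ 0.16  0.35  1.65  0.02  1.67 -1.54]
[0.501  0.1615 0.0554]
row -0.0006 -0.0005 0.0019 0.0019 -0.001 0.0008 rows>=0.1 0.0
```

```bash
python3 jog.py '0.02 0 0.0005 0 0 0 0;0.02 0 0.001 0 0 0 0;0.02 -0.001 0.001 0.0017 0 0 0;0.02 -0.001 0.001 0.0017 0 0 0' |sed -n 2,4p; python3 ins.py 21 0 30;python3 jog.py '0.02 -0.0005 0 0.0009 0 0 0;0.02 -0.001 0 0.0017 0 0 0;0.02 -0.001 0 0.0017 0 0 0'|sed -n 2,4p; python3 ins.py 26 0 30
```

```text
tool_pos: [0.5015, 0.1622, 0.056]
tool_rot: [0.163, -2.612, 0.043]
contact_force: [0.1, 1.1, 0.6]
t 7.03 pos [0.5015 0.1622 0.056 ] yaw,tilt,roll [1.244e-01 5.248e-01 2.000e-04] F [0.1 1.1 0.6] M [ 0.1  -0.3  -0.03] q [ 0.16  0.35  1.65  0.02  1.67 -1.54]
[0.501  0.1615 0.0554]
row 0.0002 -0.0007 0.0007 0.0002 -0.0012 -0.0001 rows>=0.0 0.0
tool_pos: [0.5015, 0.1622, 0.0557]
tool_rot: [0.163, -2.611, 0.044]
contact_force: [-1.7, -1.6, 7.1]
t 7.28 pos [0.5015 0.1622 0.0557] yaw,tilt,roll [1.244e-01 5.260e-01 2.000e-04] F [-1.7 -1.6  7.1] M [-0.09  0.62  0.04] q [ 0.16  0.35  1.65  0.02  1.67 -1.54]
[0.506  0.1621 0.0554]
row -0.0039 -0.0007 -0.002 0.0002 -0.0024 -0.0001 rows>=0.1 0.0
```

```bash
echo "0.5018 0.1623 0.022 0.1245">pk.txt; python3 jog.py '0.02 0.0005 0 -0.0009 0 0 0;0.02 -0.001 0 -0.0019 0 0 0;0.02 -0.003 0 -0.003 0 0 0;0.02 -0.0047 0 -0.0039 0 0 0;0.02 -0.0047 0 -0.0039 0 0 0;0.02 -0.0047 0 -0.0039 0 0 0' |sed -n 2,4p; python3 ins.py 30 0 20
```

```text
tool_pos: [0.5065, 0.163, 0.0558]
tool_rot: [0.163, -2.609, 0.043]
contact_force: [-4.5, -0.3, 7.3]
t 7.78 pos [0.5065 0.163  0.0558] yaw,tilt,roll [0.1247 0.5283 0.0006] F [-4.5 -0.3  7.3] M [-0.16  1.04  0.03] q [ 0.16  0.36  1.63  0.02  1.67 -1.54]
[0.5044 0.1626 0.0511]
row -0.0004 -0.0002 0.0051 0.0005 -0.1793 0.0001 rows>=0.1 1.4
```

```bash
python3 jog.py '0.02 0 0 0.0008 0 -0.045 0;0.02 -0.0002 0 0.002 0 -0.09 0;0.02 -0.0003 0 0.003 0 -0.135 0;0.02 -0.0004 0 0.0043 0 -0.18 0;0.02 -0.0004 0 0.0043 0 -0.18 0;0.02 -0.0004 0 0.0043 0 -0.18 0' |sed -n 2,4p; python3 ins.py 32 0 10
```

```text
tool_pos: [0.5047, 0.1629, 0.0514]
tool_rot: [0.174, -2.79, 0.029]
contact_force: [-4.8, -0.2, 5.9]
t 8.28 pos [0.5047 0.1629 0.0514] yaw,tilt,roll [0.1247 0.3468 0.0008] F [-4.8 -0.2  5.9] M [-0.16  0.92  0.01] q [ 0.16  0.24  1.75  0.01  1.49 -1.53]
[0.5018 0.1623 0.0459]
row 0.001 -0.0003 0.0062 0.0008 -0.1723 0.0001 rows>=0.2 1.4
```

```bash
python3 jog.py '0.02 0.0002 0 0.0012 0 -0.043 0;0.02 0.0005 0 0.0026 0 -0.087 0;0.02 0.0008 0 0.004 0 -0.13 0;0.02 0.001 0 0.0057 0 -0.173 0;0.02 0.001 0 0.0057 0 -0.173 0;0.02 0.001 0 0.0057 0 -0.173 0' |sed -n 2,4p; python3 ins.py 33 0 0
```

```text
tool_pos: [0.5024, 0.1626, 0.0462]
tool_rot: [0.184, -2.963, 0.015]
contact_force: [-4.2, 0.2, 6.0]
t 8.78 pos [0.5024 0.1626 0.0462] yaw,tilt,roll [0.1244 0.1729 0.0007] F [-4.2  0.2  6. ] M [-0.12  0.72  0.02] q [ 0.17  0.13  1.87  0.01  1.32 -1.53]
[0.4991 0.162  0.04  ]
row 0.0023 -0.0003 0.0066 0.0007 -0.1729 -0.0001 rows>=0.2 1.4
```

```bash
python3 jog.py '0.02 0.0005 0 0.0015 0 -0.043 0;0.02 0.001 0 0.003 0 -0.087 0;0.02 0.0016 0 0.0046 0 -0.13 0;0.02 0.0022 0 0.0062 0 -0.173 0;0.02 0.0022 0 0.0062 0 -0.173 0;0.02 0.0022 0 0.0062 0 -0.173 0' |sed -n 2,4p; python3 ins.py 33 0 0
```

```text
tool_pos: [0.5, 0.1623, 0.0405]
tool_rot: [-0.195, 3.134, 0.001]
contact_force: [-2.4, 0.2, 4.1]
t 9.28 pos [0.5    0.1623 0.0405] yaw,tilt,roll [ 0.1245 -0.002   0.0007] F [-2.4  0.2  4.1] M [-0.11  0.33  0.04] q [ 0.17  0.02  1.99  0.    1.13 -1.52]
[0.4991 0.162  0.04  ]
row 0.0009 -0.0003 0.0005 0.0007 0.002 -0.0 rows>=0.0 0.0
```

```bash
python3 jog.py '0.02 0.0003 0 0.0005 0 -0.02 0;0.02 0.0006 0 0.001 0 -0.035 0;0.02 0.0006 0 0.001 0 -0.035 0;0.02 0.0006 0 0.001 0 -0.035 0' |sed -n 2,4p; python3 d.py '(.5,.1623,.04)' .1245
python3 - <<'E'
import cv2;from station import ctrl;import numpy as np
s=ctrl.get_image("scene")[:,:,::-1];cv2.imwrite("pics/scene2.png",s)
im=cv2.resize(s[132:176,230:286],None,fx=13,fy=13,interpolation=cv2.INTER_CUBIC)
cv2.imwrite("pics/e2.png",np.clip((im.astype(float)/200)**.6*255,0,255).astype(np.uint8))
E
```

```text
tool_pos: [0.5003, 0.1623, 0.0408]
tool_rot: [-0.193, 3.098, 0.005]
contact_force: [-3.3, -0.5, 10.2]
t 9.62 pos [0.5003 0.1623 0.0408] yaw,tilt,roll [ 0.1242 -0.0376  0.0007] F [-3.3 -0.5 10.2] M [-0.31  0.86 -0.06] q [ 0.17 -0.01  2.01 -0.    1.1  -1.52]
row 0.0003 -0.0 0.0008 0.0007 0.0376 -0.0002 rows>=0.0 0.3
```

View pics/e2.png

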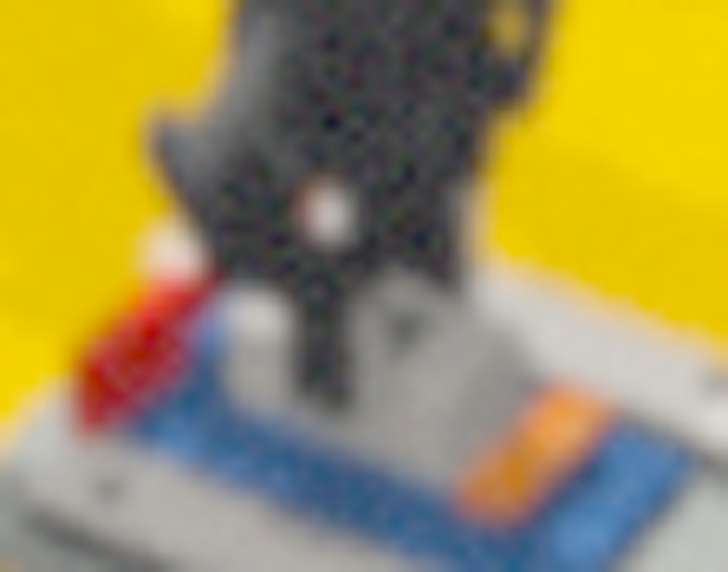

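The block is in the pocket with its toe under the lip (lip at about (535,455), block top at about (440,330)). I'll release it and lift away.

```bash
python3 jog.py '0.06 0 0 -0.001 0 0.02 0;0.06 0 0 -0.001 0 0.035 0;0.06 0 0 -0.001 0 0.035 0;0.06 0 0 -0.001 0 0.035 0;0.06 0 0 -0.002 0 0.035 0;0.06 0 0 -0.03 0 0.035 0;0.06 0 0 -0.07 0 0.035 0;0.06 0 0 -0.1 0 0.035 0;0.06 0 0 -0.1 0 0.035 0;0.06 0 0 -0.1 0 0.035 0' |tail -5
python3 - <<'E'
import cv2;from station import ctrl;import numpy as np
s=ctrl.get_image("scene")[:,:,::-1];cv2.imwrite("pics/scene3.png",s)
im=cv2.resize(s[132:176,230:286],None,fx=13,fy=13,interpolation=cv2.INTER_CUBIC)
cv2.imwrite("pics/e3.png",np.clip((im.astype(float)/200)**.6*255,0,255).astype(np.uint8))
E
```

```text
tool_pos: [0.4968, 0.162, 0.1416]
tool_rot: [-0.195, 3.129, 0.003]
contact_force: [-0.6, -0.4, -0.3]
opening: 0.0598
grip_force: 0.0
```

View pics/e3.png

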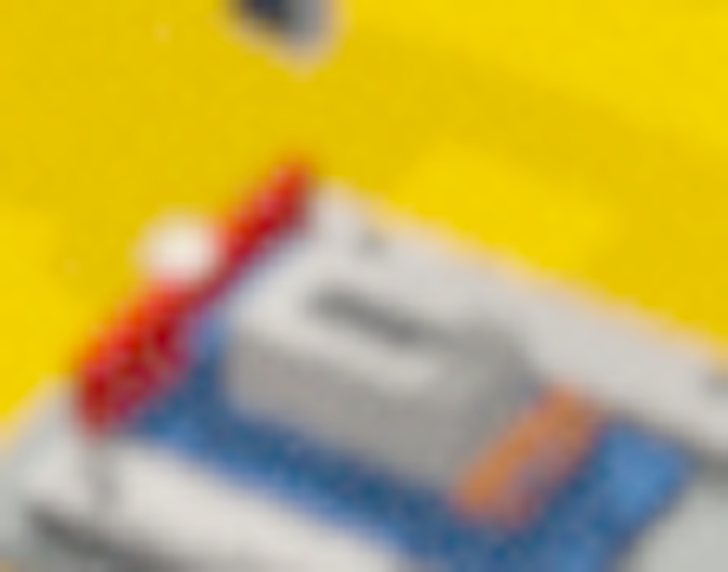

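The block lies flat: its top face is parallel to the carriage and the toe is hidden under the lip (edge at about (460,490)–(590,390)). Next I'll check this numerically and work out the push approach.

Run:
```python
from h import *;from d import *
pk=np.loadtxt("pk.txt")
L=[[-33,-15,32],[23,-15,32],[23,15,32],[-33,15,32]]
uv=proj("scene",place(pk,[l for l in L]));print(((uv-[230,132]+.5)*13-.5).round())
a=[np.cos(.1245),np.sin(.1245)]
p=np.array([.5023,.1623])-.098*np.array(a);state();goal([*p,.12],.1245);goal([*p,.033],.1245)
```

```text
[[215. 315.]
 [438. 408.]
 [514. 332.]
 [294. 242.]]
t 10.55 pos [0.4953 0.1618 0.1393] yaw,tilt,roll [ 0.1243 -0.0023  0.001 ] F [0.3 1.  0.1] M [-0.    0.04 -0.  ] q [ 0.17 -0.12  1.94  0.    1.32 -1.52]
row 0.0911 -0.0004 0.0191 0.001 0.0023 -0.0002 rows>=2.2 0.0
row 0.0913 -0.0005 0.1061 0.001 0.0023 -0.0002 rows>=3.4 0.0
```

I'll close the fingers and touch the rear top of the block. It should sit at z ≈ 0.054 if the block is flat.

```bash
python3 d.py '(.4795,.1595,.057)' .1245; python3 jog.py '0 0.01 0 0.01 0 0 0;0 0.016 0.0004 0.03 0 0.002 0;0 0.016 0.0004 0.05 0 0.002 0;0 0.016 0.0004 0.065 0 0.002 0;0 0.016 0.0004 0.078 0 0.002 0;0 0.016 0.0004 0.08 0 0.002 0;0 0.016 0.0004 0.08 0 0.002 0;0 0.016 0.0004 0.08 0 0.002 0;0 0.016 0.0004 0.08 0 0.002 0' 30|tail -5; python3 jog.py '0 0 0 0.001 0 0 0;0 0 0 0.002 0 0 0;0 0 0 0.003 0 0 0;0 0 0 0.004 0 0 0;0 0 0 0.005 0 0 0;0 0 0 0.005 0 0 0'
```

```text
t 10.55 pos [0.4953 0.1618 0.1393] yaw,tilt,roll [ 0.1243 -0.0023  0.001 ] F [0.3 1.  0.1] M [-0.    0.04 -0.  ] q [ 0.17 -0.12  1.94  0.    1.32 -1.52]
row 0.0162 -0.0004 0.0822 0.001 0.0023 -0.0002 rows>=2.0 0.0
tool_pos: [0.4796, 0.1603, 0.0593]
tool_rot: [0.195, -3.135, -0.002]
contact_force: [1.4, 0.8, -0.1]
opening: 0.0002
grip_force: 0.0
t: 11.8
tool_pos: [0.4795, 0.1603, 0.0541]
tool_rot: [0.195, -3.135, -0.002]
contact_force: [0.4, -0.1, -0.7]
opening: -0.0001
grip_force: 0.0
```

```bash
python3 jog.py '0 0 0 0.0005 0 0 0;0 0 0 0.001 0 0 0;0 0 0 0.0015 0 0 0;0 0 0 0.002 0 0 0;0 0 0 0.002 0 0 0'
```

```text
t: 12.22
tool_pos: [0.4796, 0.1603, 0.054]
tool_rot: [0.195, -3.134, -0.001]
contact_force: [-6.4, -1.4, 12.7]
opening: 0.0
grip_force: 6.5
```

Contact came at z = 0.054, so the block is flat. Now I'll lift, move behind the boss and lower.

```bash
python3 jog.py '0 0 0 -0.02 0 0 0;0 0 0 -0.05 0 0 0;0 0.03 0 -0.06 0 0 0;0 0.06 0 -0.06 0 0 0;0 0.075 0 -0.06 0 0 0;0 0.075 0 -0.06 0 0 0;0 0.075 0 -0.06 0 0 0'|sed -n 2,4p
python3 - <<'E'
from d import *
a=np.array([np.cos(.1245),np.sin(.1245)])
p=np.array([.5023,.1623])-.098*a;state();goal([*p,.034],.1245)
E
```

```text
tool_pos: [0.405, 0.1509, 0.112]
tool_rot: [-0.195, 3.135, 0.002]
contact_force: [-0.0, 0.0, 0.1]
t 12.80 pos [0.405  0.1509 0.112 ] yaw,tilt,roll [ 0.1245 -0.0005  0.001 ] F [-0.   0.   0.1] M [-0.   -0.    0.01] q [ 0.18 -0.33  2.16  0.    1.31 -1.51]
row 0.0001 -0.0009 0.078 0.001 0.0005 -0.0 rows>=1.9 0.0
```

```bash
python3 jog.py '0 0 -0.001 0.03 0 0 0;0 0 -0.001 0.06 0 0 0;0 0 -0.001 0.078 0 0 0;0 0 -0.001 0.078 0 0 0;0 0 -0.001 0.078 0 0 0;0 0 -0.001 0.078 0 0 0'|sed -n 2,4p; python3 jog.py '0 -0.003 0 0 0 0 0;0 -0.006 0 0 0 0 0;0 -0.009 0 0 0 0 0;0 -0.012 0 0 0 0 0;0 -0.015 0 0 0 0 0;0 -0.018 0 0 0 0 0;0 -0.021 0 0 0 0 0;0 -0.021 0 0 0 0 0'
python3 - <<'E'
from d import *
a=np.array([np.cos(.1245),np.sin(.1245)]);n=np.array([-a[1],a[0]])
d=ctrl.get_obs()["tool_pos"][:2]-[.5023,.1623];print("in carriage frame",d@a,d@n)
E
```

```text
tool_pos: [0.4067, 0.1502, 0.0353]
tool_rot: [-0.195, 3.134, 0.002]
contact_force: [0.7, 0.9, -0.2]
t: 13.97
tool_pos: [0.4266, 0.1526, 0.0342]
tool_rot: [0.195, -3.135, -0.002]
contact_force: [-0.9, 0.1, -0.3]
opening: 0.0002
grip_force: 0.0
in carriage frame -0.07633047958521472 -0.00018115338657356348
```

```bash
python3 jog.py '0 -0.002 0 0 0 0 0;0 -0.004 0 0 0 0 0;0 -0.006 0 0 0 0 0;0 -0.009 0 0 0 0 0;0 -0.012 0 0 0 0 0;0 -0.015 0 0 0 0 0'|sed -n 2,4p
python3 - <<'E'
from d import *
a=np.array([np.cos(.1245),np.sin(.1245)]);n=np.array([-a[1],a[0]])
o=ctrl.get_obs();d=o["tool_pos"][:2]-[.5023,.1623];print("in carriage frame",d@a,d@n,o["wrist_torque"])
E
```

```text
tool_pos: [0.438, 0.1541, 0.0326]
tool_rot: [0.195, -3.127, -0.0]
contact_force: [-7.9, -1.4, 2.5]
in carriage frame -0.06477164198191752 -0.00013110071373463063 [-0.15909815  1.10954344  0.04203524]
```

```bash
python3 jog.py '0 -0.003 0 0 0 0 0;0 -0.006 0 0 0 0 0;0 -0.009 0 0 0 0 0;0 -0.013 0 0 0 0 0;0 -0.017 0 0 0 0 0;0 -0.021 0 0 0 0 0;0 -0.025 0 0 0 0 0;0 -0.029 0 0 0 0 0;0 -0.033 0 0 0 0 0;0 -0.037 0 0 0 0 0;0 -0.041 0 0 0 0 0;0 -0.045 0 0 0 0 0;0 -0.049 0 0 0 0 0;0 -0.052 0 0 0 0 0;0 -0.055 0 0 0 0 0;0 -0.058 0 0 0 0 0'|sed -n 2,4p
cat > w.py <<'E'
from d import *
a=np.array([np.cos(.1245),np.sin(.1245)]);n=np.array([-a[1],a[0]])
o=ctrl.get_obs();d=o["tool_pos"][:2]-[.5023,.1623];print("in carriage frame",d@a,d@n,o["contact_force"],o["wrist_torque"])
E
python3 w.py
```

```text
tool_pos: [0.4956, 0.1613, 0.0325]
tool_rot: [0.195, -3.127, -0.0]
contact_force: [-6.2, -1.2, 1.9]
in carriage frame -0.006787725200485502 -0.00011903990321098862 [-6.19652364 -1.24931308  1.88650703] [-0.1526896   1.15251822  0.00196826]
```

Moved about 66 mm so far. Now the last stretch, with a force check.

```bash
python3 jog.py '0 -0.002 0 0 0 0 0;0 -0.004 0 0 0 0 0;0 -0.006 0 0 0 0 0;0 -0.008 0 0 0 0 0;0 -0.01 0 0 0 0 0;0 -0.012 0 0 0 0 0'|sed -n 2,4p; python3 w.py
python3 jog.py '0 -0.0015 0 0 0 0 0;0 -0.003 0 0 0 0 0;0 -0.0045 0 0 0 0 0;0 -0.006 0 0 0 0 0'|sed -n 2,4p; python3 w.py
```

```text
tool_pos: [0.5074, 0.1628, 0.0325]
tool_rot: [0.195, -3.127, -0.0]
contact_force: [-7.1, -0.9, 0.8]
in carriage frame 0.005152985439791698 -0.00011723572428710039 [-7.13694603 -0.92597607  0.75436958] [-0.12900425  1.09903278  0.02136005]
tool_pos: [0.5133, 0.1635, 0.0325]
tool_rot: [0.195, -3.127, -0.0]
contact_force: [-7.7, -0.5, 2.5]
in carriage frame 0.011114648654505458 -0.00014223929332627107 [-7.6715825  -0.49216238  2.45093071] [-0.13359229  1.09838339  0.02538451]
```

```bash
python3 jog.py '0 -0.001 0 0 0 0 0;0 -0.002 0 0 0 0 0;0 -0.003 0 0 0 0 0;0 -0.004 0 0 0 0 0'; python3 w.py
```

```text
t: 16.97
tool_pos: [0.5173, 0.1641, 0.0325]
tool_rot: [0.195, -3.127, -0.0]
contact_force: [-7.1, -1.1, 2.9]
opening: -0.0001
grip_force: 3.6
in carriage frame 0.015109105557014585 -0.0001227474375740769 [-7.07819217 -1.10494337  2.85316846] [-0.08677589  1.15017129  0.02914303]
```

```bash
python3 jog.py '0 -0.001 0 0 0 0 0;0 -0.002 0 0 0 0 0;0 -0.003 0 0 0 0 0;0 -0.004 0 0 0 0 0'|sed -n 4p; python3 w.py;  python3 jog.py '0 -0.001 0 0 0 0 0;0 -0.002 0 0 0 0 0;0 -0.003 0 0 0 0 0'|sed -n 4p; python3 w.py
```

```text
contact_force: [-11.9, -2.1, 3.4]
in carriage frame 0.017941034385470667 -7.372869229684631e-05 [-11.85954872  -2.09499828   3.37785091] [-0.18667456  1.84906894  0.00636617]
contact_force: [-17.7, -1.7, 5.1]
in carriage frame 0.01796585299201795 4.1132456819501455e-05 [-17.73859912  -1.67867675   5.09537509] [-0.26471775  2.8782063   0.05476956]
```

The carriage stopped at a travel of about 91 mm, as expected, and the force is rising. I'll back off and verify with the orange lip.

```bash
python3 jog.py '0 0.005 0 0 0 0 0;0 0.02 0 0 0 0 0;0 0.04 0 0 0 0 0;0 0.06 0 -0.03 0 0 0;0 0.08 0 -0.06 0 0 0;0 0.1 0 -0.1 0 0 0;0 0.1 0 -0.12 0 0 0;0 0.1 0 -0.12 0 0 0;0 0.1 0 -0.12 0 0 0;0 0.1 0 -0.12 0 0 0'|sed -n 1,4p
python3 - <<'E'
from h import *;import cv2
pk=np.loadtxt("pk.txt");a=np.array([np.cos(.1245),np.sin(.1245),0])
new=ctrl.get_image("scene")[:,:,::-1];cv2.imwrite("pics/scene4.png",new)
def cen(im,lo,hi,box):
    x,y,w,h=box;c=cv2.cvtColor(im[y:y+h,x:x+w],cv2.COLOR_BGR2HSV)
    m=cv2.inRange(c,lo,hi);v,u=np.nonzero(m);return np.array([u.mean()+x,v.mean()+y]),len(u)
for nm in("scene3","scene4"):
    im=cv2.imread(f"pics/{nm}.png")
    print(nm,"orange",cen(im,(7,120,120),(17,255,255),(225,135,110,70)))
p=np.r_[pk[:2],.038]
print("pred lip before/after 91mm",proj("scene",p+.031*a),proj("scene",p+(.031+.091)*a))
# block top brightness template shift check vs lip: match patch of block+lip
o=cv2.imread("pics/scene3.png")[150:172,245:280]
r=cv2.matchTemplate(new[140:215,225:335],o,cv2.TM_CCOEFF_NORMED);_,s,_,l=cv2.minMaxLoc(r);print("match",s,l[0]+225-245,l[1]+140-150)
E
```

```text
t: 18.38
tool_pos: [0.4279, 0.1527, 0.1535]
tool_rot: [0.195, -3.134, -0.001]
contact_force: [-0.1, -0.1, 0.2]
scene3 orange (array([248.72727273, 153.90909091]), 44)
scene4 orange (array([295.05454545, 174.45454545]), 55)
pred lip before/after 91mm [[268.56356728 165.52401906]] [[297.53379796 177.57759979]]
match 0.9068857431411743 28 12
```

```bash
python3 -c "
from station import ctrl;print(ctrl.finish_job())"
```

```text
the job is handed in; nothing more can be done
None
```

The job is handed in. The gauge block went flat into the pocket with its toe under the lip (rear top touched at z = 0.054), and the carriage was then pushed about 91 mm by the boss until it stopped firmly where the end stop should be. I did not re-touch the block for flatness after the push; it moved with the carriage in the final image match.

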